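# Lock the quarter-turn tool hook into the slotted rail

## Task

Take the tool hook out of its wooden storage block, put its bar foot lengthwise into the slot of the aluminium rail, push it down against the sprung strip, and turn it a quarter turn so that the foot locks crosswise under the rail's lips; then let go and leave it standing locked. Feel for the slot gently: nothing may press on the rail or its plate with more than about 25 N, and leave the dish, the cork tube and the tub where they are.

Things in the scene. Friction and masses are not known exactly. Their poses are not given: they have to be found in the camera images.
- hook_grip (a point): Centre of the black grip tab of the loose tool hook (about 80 g), which stands upright in the storage block at the start, flange on the block's top. z: up along its stem; x: along its foot and the tab's wide side, towards a wire hook that reaches x = +51 mm at heights 0 to +21 mm; y: across the tab. Tab: 36 mm along x, 12 mm thick along y (grip it there), 44 mm tall (22 mm either way).
- hook_foot (a point): Centre of the underside of the tool hook's bar foot, 42 mm straight below hook_grip, same axes. The steel foot is 24 mm long (x), 8 mm wide (y), 6 mm thick; above it a round stem of diameter 7.6 mm from 6 to 16 mm over this point, then a round flange of diameter 34 mm from 16 to 20 mm, then the tab.
- block: Fixed dark wooden storage block, 80 x 80 x 30 mm high, origin at the centre of its underside, with a round hole of diameter 27 mm, 22 mm deep, in the middle of the top; the hook's foot and stem hang in the hole.
- plate: Fixed dark wooden plate 130 (x) x 150 (y) x 10 mm; origin at the centre of its underside, z up. On it stands an aluminium rail 64 mm wide (x), 148 mm long (y), whose slot runs along y. The rail is firmly fixed, parallel to y, but off centre: the slot, midway across the rail, lies anywhere from 4 to 26 mm to the +x side of this origin (not reported: look or feel for it).
- plate_top (a point): Point 35 mm above the plate's origin, same axes, level with the rail's top (the slot itself lies 4 to 26 mm to the +x side). Slot: 11 mm wide, 140 mm long, ends capped. The lips beside it are 6 mm thick; the foot can be turned under them once it has gone in 12 mm (flange underside less than 4 mm over the rail's top); at 16 mm the flange meets the rail's top.
- plate_under_lips (a point): Point level with the underside of the lips, 6 mm below plate_top. A flat steel strip on springs lies at this level in a channel 30 mm wide; it yields straight down by up to 11 mm against about 3 N at first, 8 N after 10 mm (damped: push slowly). Once the foot is crosswise and let go, the strip holds it up against the lips, flange underside 4 mm over the rail's top.
- dish: Loose blue ceramic dish, diameter 90 mm, 35 mm high; origin at the centre of its underside. Leave alone.
- tube: Loose cork bark tube standing on end, diameter about 62 mm, 90 mm high; origin at the centre of its underside. Leave alone.
- tub: Loose clear plastic tub with a snapped white lid, about 98 x 143 x 63 mm high; origin at the centre of its underside. Leave alone.
Things that resemble listed ones, but are neither listed nor needed, are in the scene too. Leave any red look-alike of the part that bears hook_grip alone. What is shaped like the block but purple is not meant.

How it is judged:
By the outcome, as a careful person would: the job done as asked, in the order asked, and still so for the second after the job is handed in, with the robot touching nothing.
It also fails if it takes over 67 s, if anything falls off the work surface, if the arm or the gripper's body presses on something with over 40 N, if the wrist force passes 120 N, or if a joint passes its speed limit or range.

## Robot

A 7-joint arm with a two-finger parallel gripper is mounted at the origin on the work surface. World frame = base frame: x ahead of the robot, y to its left, z up, the work surface at z = 0. Lengths are in m, angles in rad, forces in N, time in s.
With the tool pointing down it reaches from about 0.35 to 0.9 m from the base axis. Payload 19.9 kg.
Tool frame: the origin (TCP) lies between the finger pads; the fingertips stand 8 mm ahead of it and the grasp point (between the pads) lies 11 mm behind it; z points along the fingers, x is the direction in which the jaws open and shut, and the axes are right-handed (so a half turn about z gives the same grasp; the last joint's range is limited). The gripper opens to 94 mm and grips with 3 to 60 N. Pads are 16 mm wide; open, the fingers measure 119 mm over their backs; the gripper's body (75 mm by 177 mm) begins 78 mm behind the grasp point.
Start: joints at [-1.379, 0.417, -0.01, 1.614, 0.005, 1.111, -0.053], TCP at [0.145, 0.608, 0.213] pointing down, gripper open.
Joint ranges: [-2.81, 2.81], [-0.39, 2.02], [-1.27, 1.25], [0.06, 2.57], [-1.19, 4.33], [0.19, 2], [-2.82, 2.82]. Speed limits (rad/s): [1.89, 1.89, 2.39, 2.39, 3.01, 3.01, 3.01].

## Interface

Orientations are given as a unit quaternion [x, y, z, w].
In Python, from rig import telemetry, cams, job gives the robot as it stands.
- The arm moves only by the tool drive_tool, never from a script. Its argument "moves" is one flat list of numbers, 7 for each row, row after row: the shift along the tool's x, y, z in m, then the turn, a rotation vector about the tool's x, y, z in rad, then the opening, from 0 (shut) to 1 (fully open). A call has 1 to 5 rows; each row shifts and turns the pose as measured when the row begins, along the tool's axes as they then stand; what a row does not reach is not made up. A row lasts 1/10 s, in which the tool goes at most 50 mm and 8.59 degrees, less where a joint would pass 70% of its speed; a pose out of reach is approached as far as the arm can. A call is refused whole if a number of a shift passes 0.05 or a number of a turn 0.15, either way. A call with a gripper value outside its range is refused whole. The fingers move at their own pace and stop on an object; "grip_force" is the grip in N (left out, the last holds). Time passes only in rows, so rows that do not move let the fingers close. It gives the time, the measured TCP pose, the force and the opening at its end, in the units of the state.
- telemetry.read_state(): the state, without advancing time (a new reading comes with each control period).
- cams.capture(name): name is "side" or "top" or "wrist"; returns the picture (420x560x3 uint8, red, green, blue); there is no depth.
- cams.camera_model(name): a dict with "K" (3x3 intrinsics, pixels), "rvec" (rotation vector, rad) and "tvec" (3), from world to camera coordinates, as OpenCV has them. Camera axes: x right, y down, z forward; pixel columns grow to the right and rows downward; lengths in m; the calibration is good to about 2 mm. The wrist camera is an equidistant fisheye: a pixel r from the principal point sees the ray r / f radians off the axis. A picture is of the moment at which its call begins: read the wrist's pose just before it. camera_model takes no time and is no camera call; for the wrist camera it gives the pose at the moment of the call.
- job.sign_off(): hands the job in, once; it reports no verdict.
The state is a dict: "time": time; "joints": joint angles; "qvel": joint speeds; "effort": joint torques, N m; "ee_pos": TCP position; "tcp_rot": TCP orientation; "force": force on the tool from outside, world axes, zero at the start; "wrist_torque": the same for the moment, N m; "width": opening from 0.0 (shut) to 1.0 (fully open).
Only numpy, scipy, OpenCV 4.12 (cv2) and the standard library are available. Lean on these libraries where they do the work, as an engineer would, in place of code of your own. Each camera call takes 0.05 s, during which the arm holds its last target.

## Working session

There is one attempt and no reset: what is moved stays moved. The work goes in short steps, Python scripts to look and compute and a tool call to move; the robot and the scene stay as the last step left them, time stands still between calls to the robot, and variables do not carry over. Pictures are saved under pics/ and viewed, and the job is handed in when it is done.

Besides the shell and the picture viewer there is one more tool, called after "Call:" in YAML: its name, and indented under it one key for each argument. drive_tool: Moves the arm, as the interface text tells. Its arguments: {"type":"object","properties":{"moves":{"type":"array"},"grip_force":{"type":"number"}},"required":["moves"]}

```bash
ls; mkdir -p pics; cat > h.py <<'E'
import numpy as np, cv2
from rig import telemetry, cams, job
from scipy.spatial.transform import Rotation as R
def cap(n,f):
    m=cams.camera_model(n); im=cams.capture(n); cv2.imwrite(f'pics/{f}.png',im[:,:,::-1]); np.save(f'pics/{f}.npy',im)
    import pickle; pickle.dump(m,open(f'pics/{f}.pkl','wb')); return im,m
def load(f):
    import pickle; return np.load(f'pics/{f}.npy'),pickle.load(open(f'pics/{f}.pkl','rb'))
def ray(m,uv,fish=False):
    K=np.array(m['K']);Rm=cv2.Rodrigues(np.array(m['rvec'],float))[0];t=np.array(m['tvec']).ravel()
    x=(uv[0]-K[0,2])/K[0,0];y=(uv[1]-K[1,2])/K[1,1]
    if fish:
        r=np.hypot(x,y); d=np.array([x/r*np.sin(r),y/r*np.sin(r),np.cos(r)]) if r>1e-9 else np.array([0,0,1.])
    else: d=np.array([x,y,1.])
    return -Rm.T@t, Rm.T@d
def onz(m,uv,z,fish=False):
    c,d=ray(m,uv,fish); return c+d*(z-c[2])/d[2]
def proj(m,P,fish=False):
    K=np.array(m['K']);Rm=cv2.Rodrigues(np.array(m['rvec'],float))[0];t=np.array(m['tvec']).ravel()
    p=Rm@np.array(P)+t
    if fish:
        th=np.arctan2(np.hypot(p[0],p[1]),p[2]);h=np.hypot(p[0],p[1]);q=p[:2]/h*th
    else:q=p[:2]/p[2]
    return q*[K[0,0],K[1,1]]+K[:2,2]
E
python3 - <<'E'
from h import *
for n in ['side','top','wrist']:
    im,m=cap(n,n+'0'); c,d=ray(m,(280,210)); print(n,m['K'],c,d)
s=telemetry.read_state();print(s)
E
```

```text
pics
side [[520.05945167   0.         289.66656511]
 [  0.         520.05945167 213.64699013]
 [  0.           0.           1.        ]] [0.5567094  0.63961098 0.64057871] [ 0.0882893  -0.71272878 -0.69614464]
top [[442.52073969   0.         282.97624132]
 [  0.         442.52073969 209.94347872]
 [  0.           0.           1.        ]] [0.44415581 0.03583881 0.95156601] [ 0.18927338  0.01546598 -0.98182567]
wrist [[325.1922621    0.         278.0686676 ]
 [  0.         325.1922621  207.50235568]
 [  0.           0.           1.        ]] [0.06328084 0.62765087 0.38409417] [ 0.28523922 -0.06352981 -0.95639783]
{'time': 0.15, 'joints': array([-1.37846839,  0.41779582, -0.01028004,  1.61402738,  0.00469718,
        1.11067191, -0.05300673]), 'qvel': array([ 1.62193796e-04, -7.73381506e-04,  2.79707251e-04, -1.46645315e-03,
        4.98909018e-04, -8.85966133e-05, -1.47247975e-03]), 'effort': array([-3.07046384e-04, -8.51519608e+01,  6.38092719e-01, -4.26133883e+01,
       -4.88721463e-02,  1.71604083e-02,  1.09860578e-04]), 'ee_pos': array([0.14477201, 0.60772496, 0.21299828]), 'tcp_rot': array([ 7.84768595e-01,  6.19788721e-01, -3.18001016e-04,  3.03574196e-04]), 'force': array([ 0.31151246, -0.43135   , -0.39972441]), 'wrist_torque': array([-0.01468641,  0.02367569, -0.00481518]), 'width': 0.99984562417122}
```

View pics/side0.png

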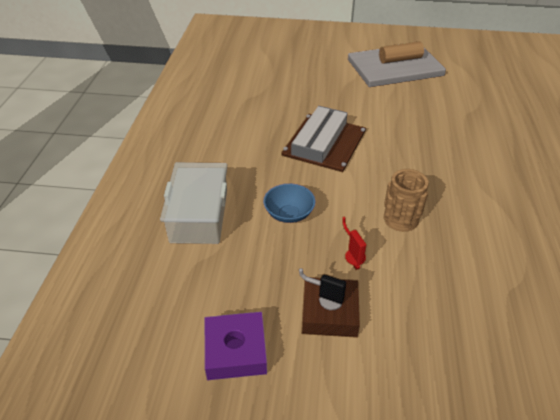

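View pics/top0.png

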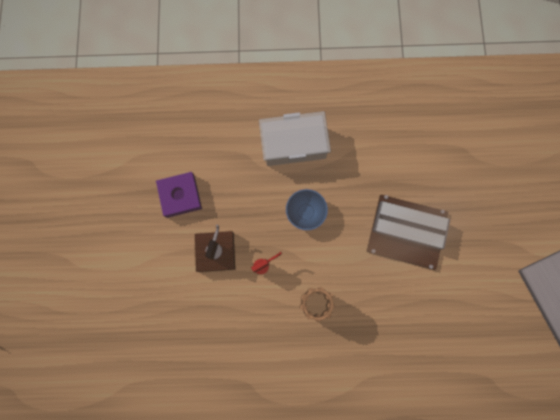

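View pics/wrist0.png

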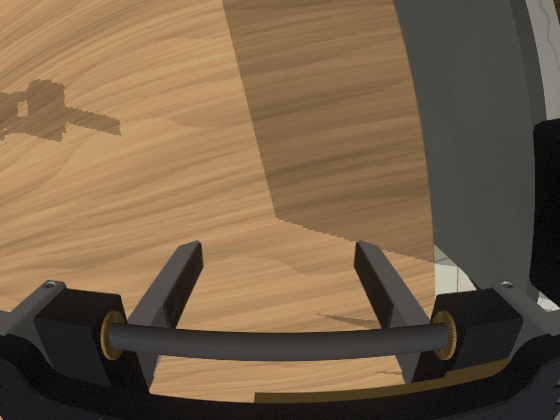

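```bash
python3 - <<'E'
from h import *
S,ms=load('side0');T,mt=load('top0')
z=lambda im,x0,x1,y0,y1,k:cv2.resize(im[y0:y1,x0:x1],None,fx=k,fy=k,interpolation=cv2.INTER_CUBIC)[:,:,::-1]
a=z(S,280,380,215,340,4); cv2.imwrite('pics/z1.png',a)
cv2.imwrite('pics/z2.png',z(S,270,380,95,175,6))
cv2.imwrite('pics/z3.png',z(T,180,300,210,290,6))
cv2.imwrite('pics/z4.png',z(T,360,460,185,275,6))
for uv,zz in [((214,252),.03),((408,232),.035),((306,210),.03),((316,303),.09),((295,136),.063),((261,267),.03),((179,194),.03)]: print(uv,onz(mt,uv,zz))
for uv,zz in [((331,282),.03),((324,135),.035),((290,203),.03)]: print(uv,onz(ms,uv,zz))
E
```

```text
(214, 252) [0.53652899 0.19030939 0.03      ]
(408, 232) [ 0.56657248 -0.21489251  0.035     ]
(306, 210) [ 0.62022661 -0.00473475  0.03      ]
(316, 303) [ 0.42803113 -0.01463524  0.09      ]
(295, 136) [0.77364671 0.0142099  0.063     ]
(261, 267) [0.50277139 0.09268101 0.03      ]
(179, 194) [0.66294603 0.26587759 0.03      ]
(331, 282) [0.54067253 0.15729139 0.03      ]
(324, 135) [ 0.57340356 -0.20105901  0.035     ]
(290, 203) [ 0.61925843 -0.00464686  0.03      ]
```

View pics/z1.png

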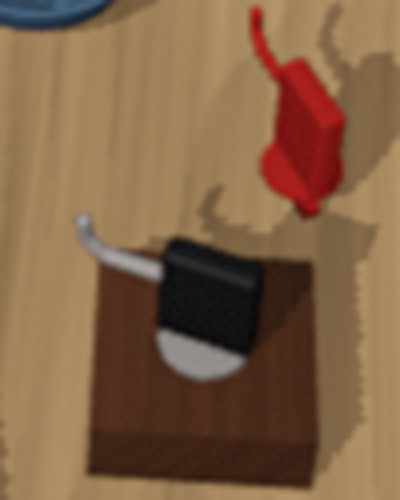

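View pics/z2.png

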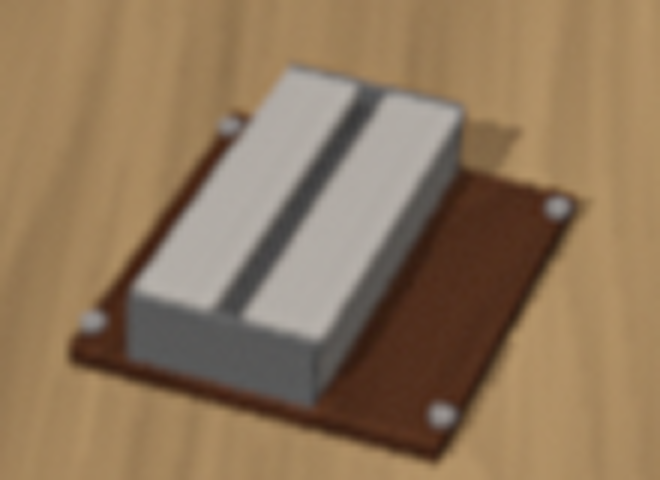

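View pics/z3.png

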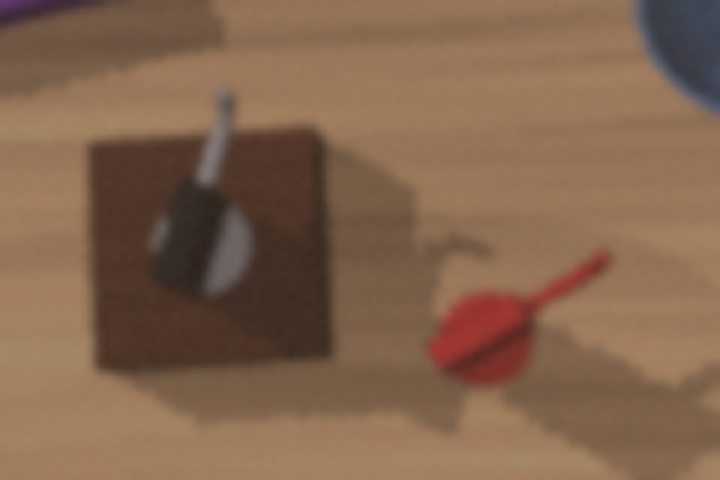

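View pics/z4.png

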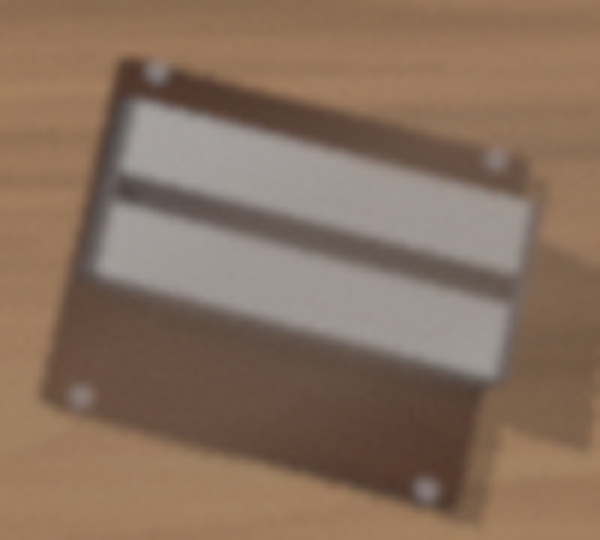

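```bash
python3 - <<'E'
from h import *
S,ms=load('side0');T,mt=load('top0')
def pt(u,v): # two view triangulate
    c1,d1=ray(mt,u);c2,d2=ray(ms,v);A=np.c_[d1,-d2];s=np.linalg.lstsq(A,c2-c1,rcond=None)[0];a=c1+s[0]*d1;b=c2+s[1]*d2;return (a+b)/2,np.linalg.norm(a-b)
t=lambda x,y:(180+x/6-.4,210+y/6-.4)
s=lambda x,y:(280+x/4-.4,215+y/4-.4)
print('tip',pt(t(224,93),s(83,218)))
print('wire root',pt(t(207,183),s(160,270)))
print('block corners top z.03', [onz(mt,t(*p),.03) for p in [(90,145),(318,130),(330,356),(97,368)]])
print('side', [onz(ms,s(*p),.03) for p in [(100,258),(312,262),(316,447),(92,430)]])
print('flange top',onz(mt,t(201,248),.034),'side',onz(ms,s(205,345),.034))
for n,im,m in[('t',T,mt),('s',S,ms)]:
    hs=im.astype(int); mk=(hs.max(2)<60).astype(np.uint8)
    sl=np.zeros_like(mk)
    if n=='t': sl[230:265,200:225]=1
    else: sl[270:308,315:350]=1
    mk*=sl; print(n,mk.sum()); c=max(cv2.findContours(mk,0,1)[0],key=cv2.contourArea); print(cv2.minAreaRect(c))
t=lambda x,y:(360+x/6-.4,185+y/6-.4)
s=lambda x,y:(270+x/6-.4,95+y/6-.4)
for nm,f,m,zz,ps in [('rail top T',t,mt,.035,[(133,98),(536,200),(500,382),(93,275)]),('slot T',t,mt,.035,[(118,188),(512,290)]),
 ('rail S',s,ms,.035,[(292,66),(462,105),(318,340),(133,290)]),('slot S',s,ms,.035,[(370,88),(231,308)]),
 ('plate T',t,mt,.01,[(120,58),(528,155),(460,512),(42,402)]),('plate S',s,ms,.01,[(235,112),(580,198),(437,458),(72,353)])]:
    P=np.array([onz(m,f(*p),zz) for p in ps]); print(nm,P[:,:2].round(4).tolist(),P.mean(0).round(4),'L',np.linalg.norm(np.diff(P,axis=0),axis=1).round(4),np.degrees(np.arctan2(*(P[1]-P[0])[[1,0]])))
E
```

```text
tip (array([0.58560233, 0.17673458, 0.07694321]), np.float64(1.241839638349635e-05))
wire root (array([0.55739249, 0.18478983, 0.0622147 ]), np.float64(1.730299459429909e-05))
block corners top z.03 [array([0.57605472, 0.23135643, 0.03      ]), array([0.57911546, 0.15123409, 0.03      ]), array([0.50026827, 0.14744578, 0.03      ]), array([0.49832112, 0.22802308, 0.03      ])]
side [array([0.57994968, 0.15647553, 0.03      ]), array([0.50157611, 0.14909518, 0.03      ]), array([0.49894937, 0.22961723, 0.03      ]), array([0.57607922, 0.23170682, 0.03      ])]
flange top [0.53839861 0.19152142 0.034     ] side [0.53923393 0.19425727 0.034     ]
t 127
((211.09176635742188, 249.5275421142578), (7.75839376449585, 16.857742309570312), 16.699243545532227)
s 680
((334.04998779296875, 289.1499938964844), (32.45114517211914, 23.592857360839844), 15.255118370056152)
rail top T [[0.6342, -0.165], [0.5938, -0.3025], [0.5307, -0.284], [0.5718, -0.1469]] [ 0.5826 -0.2246  0.035 ] L [0.1433 0.0657 0.1432] -106.35879999573292
slot T [[0.6022, -0.1576], [0.5625, -0.2912]] [ 0.5823 -0.2244  0.035 ] L [0.1394] -106.55684842667408
rail S [[0.5919, -0.3041], [0.5317, -0.2871], [0.5728, -0.1488], [0.6336, -0.1675]] [ 0.5825 -0.2269  0.035 ] L [0.0625 0.1443 0.0636] 164.25552927840198
slot S [[0.5639, -0.2937], [0.6015, -0.1619]] [ 0.5827 -0.2278  0.035 ] L [0.137] 74.06366079631105
plate T [[0.6543, -0.1668], [0.6143, -0.3104], [0.488, -0.2745], [0.5305, -0.1309]] [ 0.5718 -0.2207  0.01  ] L [0.1491 0.1313 0.1498] -105.54155099037048
plate S [[0.6116, -0.3106], [0.4881, -0.2728], [0.5324, -0.1255], [0.6529, -0.1645]] [ 0.5712 -0.2184  0.01  ] L [0.1292 0.1538 0.1267] 162.96012348037758
```

Call:
drive_tool:
  moves: [-0.026,0.04,0,0,0,0.03,0.7,-0.026,0.04,0,0,0,0.03,0.6,-0.026,0.04,0,0,0,0,0.6,-0.026,0.04,0,0,0,0,0.6,-0.026,0.04,0,0,0,0,0.6]
  grip_force: 25

```text
time: 0.65
ee_pos: [0.301, 0.426, 0.2109]
tcp_rot: [0.801, 0.599, -0.002, -0.0]
force: [0.9, 0.1, 0.2]
width: 0.618
```

Call:
drive_tool:
  moves: [-0.022,0.042,0,0,0,0,0.6,-0.022,0.042,0,0,0,0,0.6,-0.022,0.042,0,0,0,0,0.6,-0.022,0.042,0,0,0,0,0.6,-0.022,0.042,0,0,0,0,0.6]

```text
time: 1.15
ee_pos: [0.4763, 0.2527, 0.211]
tcp_rot: [0.8, 0.6, -0.001, -0.001]
force: [0.3, 0.5, 0.0]
width: 0.6
```

```bash
cat >> h.py <<'E'
def st():
    s=telemetry.read_state(); r=R.from_quat(s['tcp_rot']).as_matrix()
    print('t',s['time'],'p',s['ee_pos'].round(4),'jaw',round(np.degrees(np.arctan2(r[1,0],r[0,0])),2),'tilt',np.degrees(r[:2,2]).round(2),'F',s['force'].round(1),'w',round(s['width'],3),'j1,j7',s['joints'][[0,6]].round(2)); return s,r
def go(P):
    s,r=st(); print('tool delta',(r.T@(np.array(P)-s['ee_pos'])).round(4)); 
E
python3 - <<'E'
from h import *
go([.539,.1925,.213])
im,m=cap('wrist','w1')
E
```

```text
t 1.15 p [0.4763 0.2527 0.211 ] jaw 73.68 tilt [-0.17 -0.05] F [0.3 0.5 0. ] w 0.6 j1,j7 [-0.75  0.81]
tool delta [-0.0401  0.0771 -0.0021]
```

View pics/w1.png

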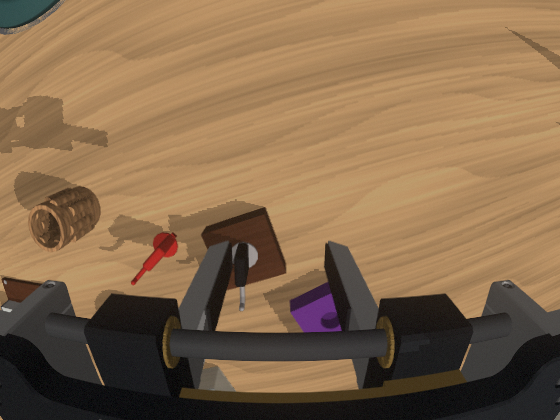

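Call:
drive_tool:
  moves: [-0.02,0.04,0.01,0,0,0,0.6,-0.02,0.037,0.01,0,0,0,0.6,0,0,0.02,0,0,0,0.6,0,0,0,0,0,0,0.6]

```text
time: 1.6
ee_pos: [0.5433, 0.1841, 0.171]
tcp_rot: [0.804, 0.595, -0.001, 0.001]
force: [-0.7, 0.3, -0.3]
width: 0.598
```

```bash

python3 - <<'E'
from h import *
go([.539,.1925,.213])
im,m=cap('wrist','w2')
cv2.imwrite('pics/w2z.png',cv2.resize(im[150:350,180:380],None,fx=3,fy=3,interpolation=cv2.INTER_CUBIC)[:,:,::-1])
E
```

```text
t 1.6 p [0.5433 0.1841 0.171 ] jaw 72.98 tilt [-0.02 -0.22] F [-0.7  0.3 -0.3] w 0.598 j1,j7 [-0.61  1.  ]
tool delta [ 0.0066 -0.0065 -0.0421]
```

View pics/w2z.png

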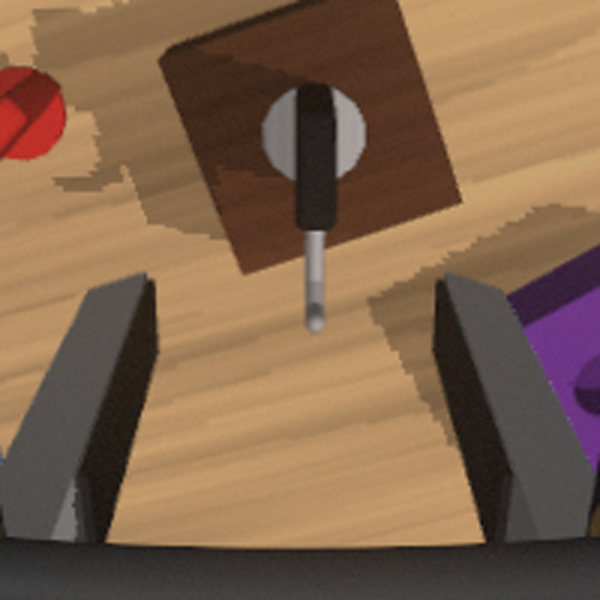

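```bash

python3 - <<'E'
from h import *
im,m=load('w2')
q=lambda x,y:(180+x/3-.3,150+y/3-.3)
a=onz(m,q(314,134),.034,1); print('flange',a)
t=onz(m,q(315,324),.077,1); print('tip',t, np.degrees(np.arctan2(*(t-a)[[1,0]])),np.linalg.norm((t-a)[:2]))
b=[onz(m,q(*p),.078,1) for p in [(298,228),(332,228),(302,86),(330,86)]]; print(np.array(b).round(4),np.mean(b,0))
go([a[0],a[1],.05])
E
```

```text
flange [0.53960395 0.19128511 0.034     ]
tip [0.58517013 0.17724664 0.077     ] -17.123520784386642 0.04767971678570504
[[0.554  0.1815 0.078 ]
 [0.5569 0.1908 0.078 ]
 [0.5146 0.1947 0.078 ]
 [0.5169 0.2021 0.078 ]] [0.53561418 0.19226545 0.078     ]
t 1.65 p [0.544  0.184  0.1725] jaw 72.96 tilt [ 0.09 -0.19] F [-0.2 -1.2  1.1] w 0.601 j1,j7 [-0.61  1.  ]
tool delta [ 0.006  -0.0067  0.1225]
```

Call:
drive_tool:
  moves: [0.006,-0.006,0.01,0,0,0,0.6,0,0,0.025,0,0,0,0.5,0,0,0.025,0,0,0,0.5,0,0,0,0,0,0,0.5]

```text
time: 2.05
ee_pos: [0.5387, 0.1973, 0.1131]
tcp_rot: [0.802, 0.597, 0.002, 0.001]
force: [0.3, 0.6, 0.5]
width: 0.506
```

```bash

python3 - <<'E'
from h import *
go([.539,.1918,.048])
im,m=cap('wrist','w3')
cv2.imwrite('pics/w3z.png',cv2.resize(im[150:350,180:380],None,fx=3,fy=3,interpolation=cv2.INTER_CUBIC)[:,:,::-1])
E
```

```text
t 2.05 p [0.5387 0.1973 0.1131] jaw 73.26 tilt [0.27 0.01] F [0.3 0.6 0.5] w 0.506 j1,j7 [-0.61  1.  ]
tool delta [-0.0053  0.0015  0.0651]
```

View pics/w3z.png

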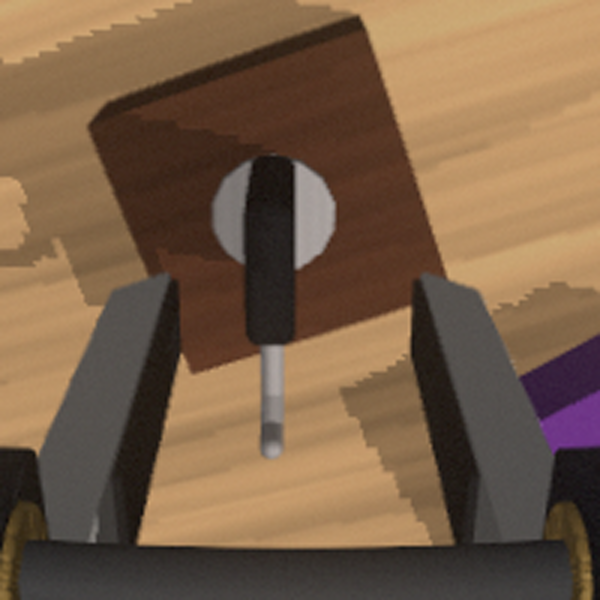

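Call:
drive_tool:
  moves: [-0.004,0.001,0.02,0,0,0,0.5,0,0,0.02,0,0,0,0.5,0,0,0.015,0,0,0,0.5,0,0,0,0,0,0,0.5]

```text
time: 2.5
ee_pos: [0.5415, 0.1978, 0.0641]
tcp_rot: [0.801, 0.598, 0.007, 0.002]
force: [0.5, 0.8, -0.4]
width: 0.501
```

```bash

python3 - <<'E'
from h import *
go([.539,.1918,.048])
im,m=cap('wrist','w4')
cv2.imwrite('pics/w4z.png',cv2.resize(im[150:350,180:380],None,fx=3,fy=3,interpolation=cv2.INTER_CUBIC)[:,:,::-1])
E
```

```text
t 2.5 p [0.5415 0.1978 0.0641] jaw 73.48 tilt [0.74 0.31] F [ 0.5  0.8 -0.4] w 0.501 j1,j7 [-0.59  1.02]
tool delta [-0.0066 -0.0009  0.0161]
```

View pics/w4z.png

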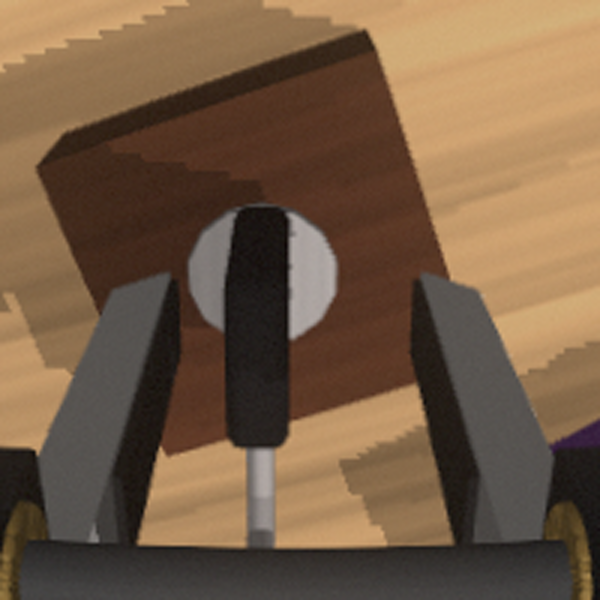

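```bash
cat >> h.py <<'E'
def goto(P,jaw):
    s,r=st(); a=np.radians(jaw); D=np.array([[np.cos(a),np.sin(a),0],[np.sin(a),-np.cos(a),0],[0,0,-1]])
    print('delta',(r.T@(np.array(P)-s['ee_pos'])).round(4).tolist(),'rot',R.from_matrix(r.T@D).as_rotvec().round(4).tolist(),'pos',s['ee_pos'])
E
python3 -c "
from h import *
goto([.539,.1918,.048],72.9)"
```

```text
t 2.55 p [0.542  0.198  0.0651] jaw 73.48 tilt [0.8  0.34] F [ 0.1 -0.5  0. ] w 0.502 j1,j7 [-0.59  1.02]
delta [-0.007, -0.0014, 0.017] rot [0.0116, -0.0097, 0.0101] pos [0.54204732 0.1980214  0.06511355]
```

Call:
drive_tool:
  moves: [-0.007,-0.001,0,0.012,-0.01,0.01,0.5,0,0,0,0,0,0,0.5]

```text
time: 2.75
ee_pos: [0.5397, 0.1917, 0.0671]
tcp_rot: [0.805, 0.594, 0.0, 0.0]
force: [-0.6, -0.3, 0.8]
width: 0.498
```

```bash
python3 -c "
from h import *
goto([.539,.1918,.048],72.9)"
```

```text
t 2.75 p [0.5397 0.1917 0.0671] jaw 72.87 tilt [0.02 0.01] F [-0.6 -0.3  0.8] w 0.498 j1,j7 [-0.59  1.02]
delta [-0.0001, -0.0007, 0.0191] rot [0.0002, -0.0003, -0.0005] pos [0.53972963 0.19166954 0.06712598]
```

Call:
drive_tool:
  moves: [0,0,0.01,0,0,0,0.5,0,0,0.009,0,0,0,0.5,0,0,0,0,0,0,0.5]

```text
time: 3.05
ee_pos: [0.5404, 0.1919, 0.0479]
tcp_rot: [0.805, 0.594, 0.001, 0.0]
force: [0.2, 0.2, 0.3]
width: 0.5
```

```bash
python3 -c "
from h import *
goto([.539,.1918,.048],72.9)
im,m=cap('wrist','w5')
cv2.imwrite('pics/w5z.png',cv2.resize(im[150:350,180:380],None,fx=3,fy=3,interpolation=cv2.INTER_CUBIC)[:,:,::-1])"
```

```text
t 3.05 p [0.5404 0.1919 0.0479] jaw 72.85 tilt [0.12 0.07] F [0.2 0.2 0.3] w 0.5 j1,j7 [-0.58  1.03]
delta [-0.0005, -0.0013, -0.0001] rot [0.0016, -0.0018, -0.0008] pos [0.54037225 0.19189195 0.04786479]
```

View pics/w5z.png

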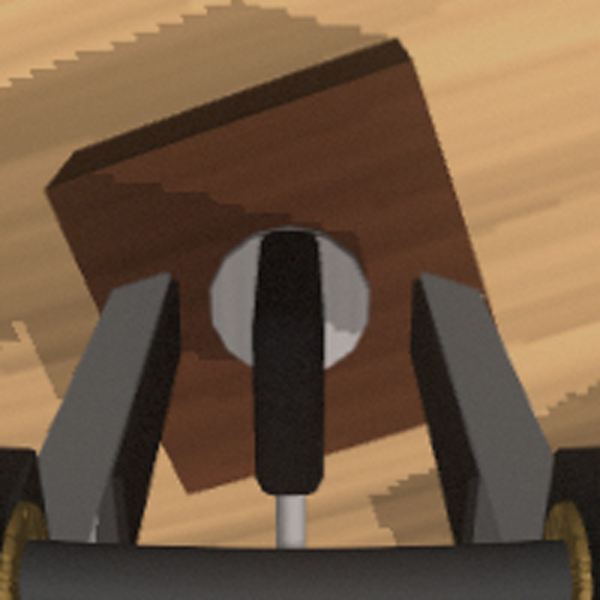

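Call:
drive_tool:
  moves: [0,0,0,0,0,0,0,0,0,0,0,0,0,0,0,0,0,0,0,0,0,0,0,0,0,0,0,0,0,0,0,0,0,0,0]
  grip_force: 40

```text
time: 3.6
ee_pos: [0.5408, 0.192, 0.0486]
tcp_rot: [0.805, 0.594, 0.001, 0.0]
force: [-0.7, 0.2, -0.5]
width: 0.122
```

```bash
python3 -c "
from h import *
goto([.539,.1918,.048],72.9)
im,m=cap('wrist','w6')
cv2.imwrite('pics/w6z.png',cv2.resize(im[150:350,180:380],None,fx=3,fy=3,interpolation=cv2.INTER_CUBIC)[:,:,::-1])"
```

```text
t 3.6 p [0.5408 0.192  0.0486] jaw 72.85 tilt [0.15 0.08] F [-0.7  0.2 -0.5] w 0.122 j1,j7 [-0.58  1.03]
delta [-0.0007, -0.0016, 0.0006] rot [0.0021, -0.0021, -0.0009] pos [0.54076548 0.19199049 0.04862759]
```

View pics/w6z.png

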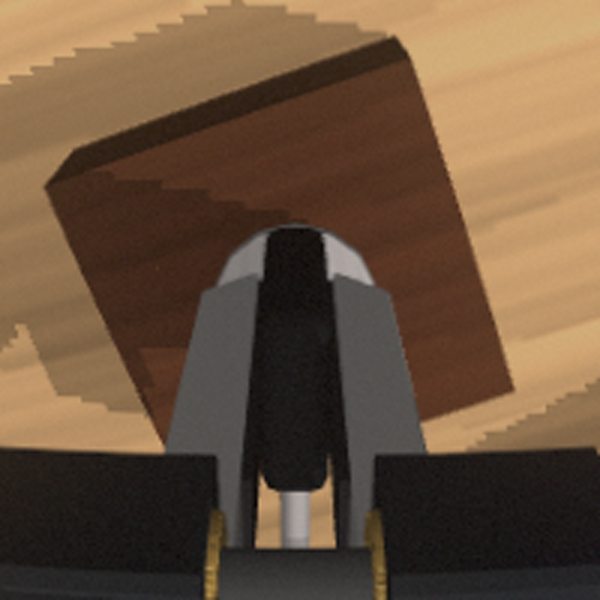

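Call:
drive_tool:
  moves: [0,0,-0.01,0,0,0,0,0,0,-0.025,0,0,0,0,0,0,-0.04,0,0,0,0,0,0,-0.04,0,0,0,0,0,0,0,0,0,0,0]

```text
time: 4.15
ee_pos: [0.5399, 0.1913, 0.1697]
tcp_rot: [0.805, 0.594, 0.001, 0.0]
force: [1.5, 1.2, -1.7]
width: 0.126
```

```bash
python3 -c "
from h import *
goto([.5825,-.226,.15],-16.2)
im,m=cap('side','s1')"
```

```text
t 4.15 p [0.5399 0.1913 0.1697] jaw 72.82 tilt [0.07 0.03] F [ 1.5  1.2 -1.7] w 0.126 j1,j7 [-0.62  0.98]
delta [-0.3861, 0.1639, 0.0195] rot [0.0002, -0.0015, 1.5536] pos [0.53992456 0.19125702 0.16967155]
```

View pics/s1.png

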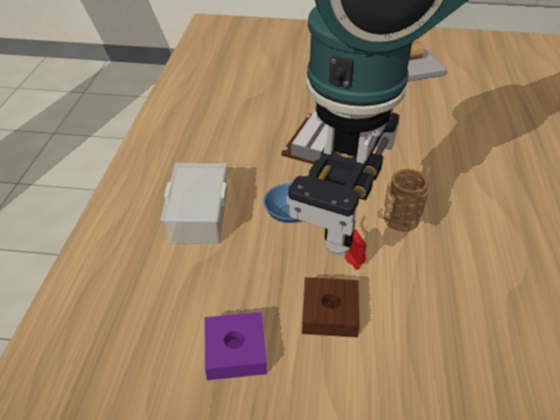

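Call:
drive_tool:
  moves: [-0.041,0.0175,0,0,0,0,0,-0.041,0.0175,0,0,0,0,0,-0.041,0.0175,0,0,0,0,0,-0.041,0.0175,0,0,0,0,0,-0.041,0.0175,0,0,0,0,0]

```text
time: 4.7
ee_pos: [0.5609, -0.0304, 0.165]
tcp_rot: [0.801, 0.599, -0.001, -0.002]
force: [1.8, -0.4, -0.7]
width: 0.126
```

Call:
drive_tool:
  moves: [-0.041,0.0175,0,0,0,0,0,-0.041,0.0175,0,0,0,0,0,-0.041,0.0175,0,0,0,0,0,-0.041,0.0175,0,0,0,0,0,0,0,0,0,0,0.13,0]

```text
time: 5.2
ee_pos: [0.5777, -0.2216, 0.1613]
tcp_rot: [0.84, 0.543, -0.004, -0.003]
force: [-1.2, 1.0, -0.2]
width: 0.125
```

Call:
drive_tool:
  moves: [0,0,0,0,0,0.14,0,0,0,0,0,0,0.14,0,0,0,0,0,0,0.14,0,0,0,0,0,0,0.14,0,0,0,0,0,0,0.14,0]

```text
time: 5.7
ee_pos: [0.5743, -0.2241, 0.1568]
tcp_rot: [0.979, 0.205, -0.008, -0.002]
force: [0.3, -0.1, -1.4]
width: 0.124
```

Call:
drive_tool:
  moves: [0,0,0,0,0,0.14,0,0,0,0,0,0,0.14,0,0,0,0,0,0,0.14,0,0,0,0,0,0,0.14,0,0,0,0,0,0,0.14,0]

```text
time: 6.2
ee_pos: [0.5718, -0.2233, 0.1529]
tcp_rot: [0.987, -0.158, -0.011, 0.001]
force: [-0.1, -0.5, -0.4]
width: 0.128
```

```bash
python3 -c "
from h import *
goto([.5825,-.226,.12],-16.2)"
```

```text
t 6.2 p [ 0.5718 -0.2233  0.1529] jaw -18.15 tilt [-1.31  0.11] F [-0.1 -0.5 -0.4] w 0.128 j1,j7 [-0.23  0.37]
delta [0.0117, -0.0009, 0.0326] rot [0.0049, 0.0224, -0.034] pos [ 0.57182289 -0.22328472  0.15287797]
```

Call:
drive_tool:
  moves: [0.0115,-0.001,0.015,0.005,0.022,-0.034,0,0,0,0.017,0,0,0,0,0,0,0,0,0,0,0]

```text
time: 6.5
ee_pos: [0.5815, -0.225, 0.1171]
tcp_rot: [0.99, -0.144, -0.002, 0.0]
force: [0.2, 0.5, 0.4]
width: 0.124
```

```bash
python3 -c "
from h import *
goto([.5825,-.226,.12],-16.2)
im,m=cap('wrist','w7');cap('top','t7');cap('side','s7')"
```

```text
t 6.5 p [ 0.5815 -0.225   0.1171] jaw -16.53 tilt [-0.22  0.03] F [0.2 0.5 0.4] w 0.124 j1,j7 [-0.2   0.42]
delta [0.0012, 0.0007, -0.0029] rot [0.0006, 0.0038, -0.0057] pos [ 0.58153695 -0.22501873  0.1171007 ]
```

View pics/w7.png

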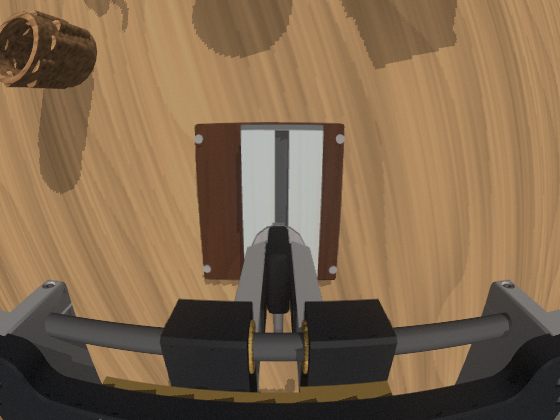

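View pics/s7.png

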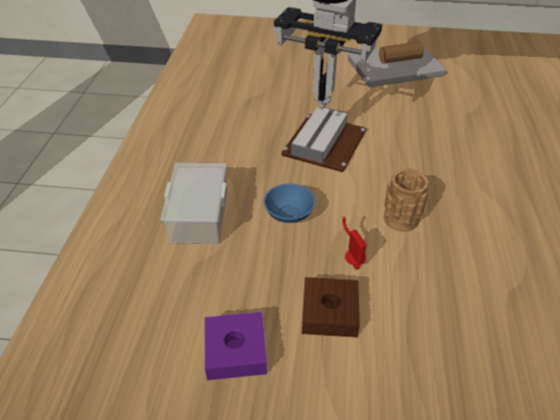

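```bash
python3 - <<'E'
from h import *
im,m=load('w7')
cv2.imwrite('pics/w7z.png',cv2.resize(im[115:265,200:350],None,fx=4,fy=4,interpolation=cv2.INTER_CUBIC)[:,:,::-1])
g=im.astype(int).sum(2)
for v in [140,160,180,200]:
    print(v,g[v,270:294].tolist())
E
```

```text
140 [544, 554, 552, 554, 481, 280, 244, 238, 241, 222, 187, 217, 235, 243, 240, 237, 237, 223, 252, 473, 562, 553, 552, 555]
160 [546, 547, 553, 550, 471, 282, 235, 235, 235, 235, 233, 238, 234, 242, 249, 243, 247, 226, 303, 476, 558, 553, 555, 550]
180 [547, 545, 542, 546, 471, 282, 242, 234, 240, 240, 238, 239, 240, 240, 242, 249, 223, 194, 352, 509, 555, 550, 552, 555]
200 [549, 545, 542, 541, 460, 279, 238, 234, 238, 237, 238, 237, 238, 237, 241, 239, 223, 196, 406, 553, 549, 552, 551, 547]
```

View pics/w7z.png

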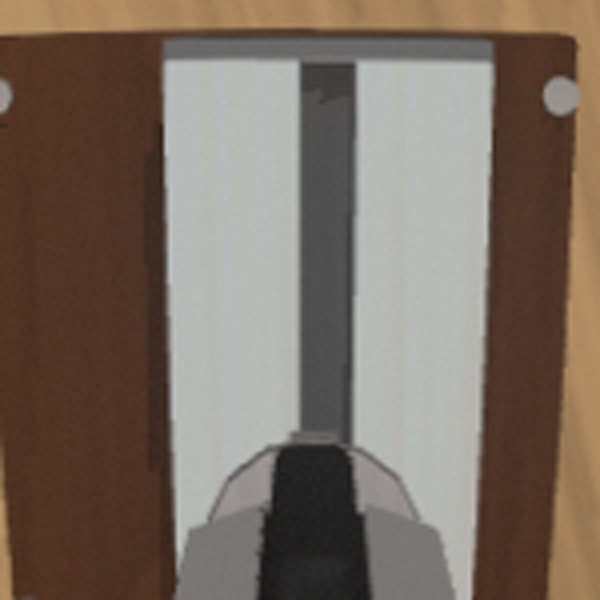

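```bash
python3 - <<'E'
from h import *
im,m=load('w7')
p=np.array([.58153695,-.22501873,.1171007]); 
a=np.radians(-16.53)
s=telemetry.read_state()
r=R.from_quat(s['tcp_rot']).as_matrix(); p=s['ee_pos']; print(p)
for z in(.035,):
  for v,l,rr in[(140,274.4,288.65),(160,274.4,288.5),(180,274.4,288.3),(200,274.35,287.95)]:
    A=onz(m,(l,v),z,1);B=onz(m,(rr,v),z,1); print(z,v,(r.T@(A-p)).round(4),(r.T@(B-p)).round(4),((A+B)/2).round(4))
# flange edges, tool-frame: flange top z = TCP -.0346+.020
zf=p[2]-.0146
for u,v in [(200+212/4,115+510/4),(200+415/4,115+510/4),(200+315/4,115+440/4),(200+276/4,115+450/4),(200+350/4,115+450/4)]: print('fl',(r.T@(onz(m,(u-.4,v-.4),zf,1)-p)).round(4),'tabtop',(r.T@(onz(m,(u-.4,v-.4),p[2]+.0294,1)-p)).round(4))
E
```

```text
[ 0.58283623 -0.22586606  0.11991954]
0.035 140 [-0.0052 -0.0634  0.0849] [ 0.0059 -0.0634  0.0849] [ 0.6012 -0.1652  0.035 ]
0.035 160 [-0.0052 -0.0477  0.0849] [ 0.0058 -0.0477  0.0849] [ 0.5967 -0.1803  0.035 ]
0.035 180 [-0.0053 -0.0316  0.0849] [ 0.0058 -0.0316  0.0849] [ 0.592  -0.1957  0.035 ]
0.035 200 [-0.0054 -0.0151  0.0849] [ 0.0056 -0.0151  0.0849] [ 0.5872 -0.2115  0.035 ]
fl [-0.0176 -0.0077  0.0146] tabtop [-0.0137 -0.0261 -0.0294]
fl [ 0.0133 -0.0077  0.0146] tabtop [ 0.0098 -0.0261 -0.0294]
fl [-0.0019 -0.0191  0.0146] tabtop [-0.0017 -0.0348 -0.0294]
fl [-0.0078 -0.0175  0.0146] tabtop [-0.0062 -0.0336 -0.0294]
fl [ 0.0033 -0.0175  0.0146] tabtop [ 0.0022 -0.0336 -0.0294]
```

```bash
python3 -c "
from h import *
goto([.5832,-.226,.078],-16.5)"
```

```text
t 6.65 p [ 0.5828 -0.2259  0.1199] jaw -16.52 tilt [-0.01 -0.04] F [-0.2 -0.9 -0.6] w 0.127 j1,j7 [-0.2   0.42]
delta [0.0004, -0.0, 0.0419] rot [0.0006, -0.0, -0.0004] pos [ 0.58283623 -0.22586606  0.11991954]
```

Call:
drive_tool:
  moves: [0.0005,0,0.02,0,0,0,0,0,0,0.015,0,0,0,0,0,0,0.007,0,0,0,0,0,0,0,0,0,0,0,0,0,0,0,0,0,0]

```text
time: 7.15
ee_pos: [0.5842, -0.2268, 0.0791]
tcp_rot: [0.99, -0.144, 0.001, 0.0]
force: [-0.2, -0.4, -1.3]
width: 0.121
```

```bash
python3 - <<'E'
from h import *
goto([.5832,-.226,.078],-16.5)
im,m=cap('wrist','w8')
import pickle
s=telemetry.read_state()
cv2.imwrite('pics/w8z.png',cv2.resize(im[115:265,200:350],None,fx=4,fy=4,interpolation=cv2.INTER_CUBIC)[:,:,::-1])
g=im.astype(int).sum(2)
for v in [140,160,180,200,210]:
    print(v,g[v,265:300].tolist())
E
```

```text
t 7.15 p [ 0.5842 -0.2268  0.0791] jaw -16.55 tilt [ 0.15 -0.06] F [-0.2 -0.4 -1.3] w 0.121 j1,j7 [-0.17  0.45]
delta [-0.0012, -0.0005, 0.0011] rot [0.0003, -0.0028, -0.0008] pos [ 0.58420294 -0.22678498  0.07906731]
140 [563, 558, 563, 512, 269, 199, 200, 215, 244, 242, 224, 195, 192, 199, 202, 194, 194, 200, 208, 202, 379, 532, 569, 562, 564, 557, 565, 568, 564, 563, 561, 563, 556, 556, 562]
160 [557, 562, 563, 512, 352, 241, 244, 248, 249, 241, 247, 250, 241, 251, 246, 249, 247, 253, 239, 213, 428, 569, 563, 560, 561, 558, 562, 567, 562, 560, 559, 561, 558, 556, 555]
180 [553, 559, 564, 500, 353, 246, 243, 249, 241, 245, 239, 239, 241, 242, 242, 249, 247, 253, 239, 212, 416, 564, 564, 563, 562, 557, 566, 557, 558, 565, 558, 557, 551, 552, 554]
200 [554, 552, 553, 518, 404, 245, 246, 247, 241, 243, 242, 244, 243, 248, 245, 253, 247, 236, 199, 251, 438, 564, 563, 563, 562, 559, 558, 561, 561, 561, 550, 555, 550, 554, 551]
210 [552, 547, 551, 518, 397, 239, 238, 239, 235, 244, 242, 243, 238, 243, 241, 248, 250, 228, 201, 244, 435, 564, 563, 557, 557, 557, 561, 557, 559, 561, 551, 551, 546, 547, 549]
```

View pics/w8z.png

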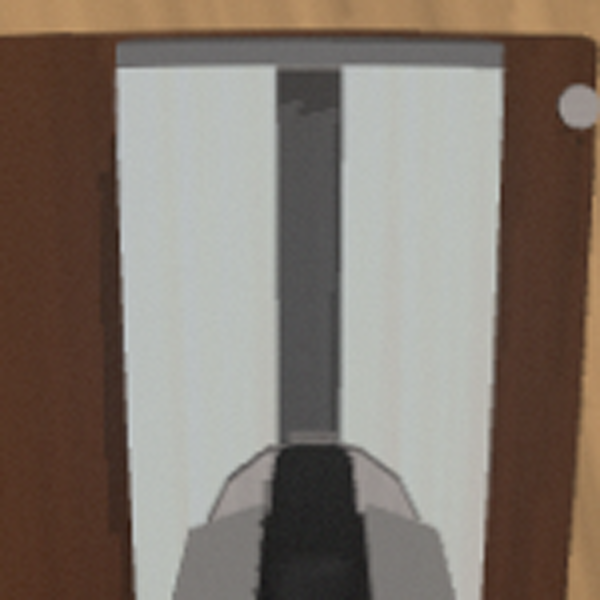

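```bash
cat > meas.py <<'E'
from h import *
im,m=load('w8')
a=np.radians(-16.55); p=np.array([.58420,-.22678,.07907]); r=np.array([[np.cos(a),np.sin(a),0],[np.sin(a),-np.cos(a),0],[0,0,-1]]).T
r=np.c_[[np.cos(a),np.sin(a),0],[np.sin(a),-np.cos(a),0],[0,0,-1]]
tf=lambda u,v,z:(r.T@(onz(m,(u,v),z,1)-p)).round(4)
for v,l,q in[(160,268.7,284.85),(180,268.7,284.9),(200,268.9,284.75)]: print(tf(l,v,.035),tf(q,v,.035))
zf=p[2]-.0146
for x,y in[(212,510),(415,510),(270,450),(355,450)]: print(tf(200+x/4-.4,115+y/4-.4,zf))
g=im.astype(int).sum(2); print(g[243,248:310].tolist())
E
python3 meas.py
```

```text
[-0.0067 -0.0527  0.0441] [ 0.0041 -0.0527  0.0441]
[-0.0068 -0.039   0.0441] [ 0.0042 -0.039   0.0441]
[-0.0068 -0.025   0.0441] [ 0.0041 -0.025   0.0441]
[-0.0163 -0.0061  0.0146]
[ 0.0151 -0.0061  0.0146]
[-0.0072 -0.016   0.0146]
[ 0.0057 -0.016   0.0146]
[561, 562, 561, 530, 398, 357, 440, 434, 434, 414, 388, 366, 359, 353, 358, 366, 362, 318, 220, 171, 99, 96, 109, 107, 114, 102, 112, 113, 107, 105, 110, 104, 111, 108, 106, 104, 105, 111, 113, 101, 107, 187, 253, 316, 364, 361, 359, 361, 364, 375, 382, 400, 426, 441, 451, 378, 446, 535, 548, 547, 562, 560]
```

Call:
drive_tool:
  moves: [-0.001,0,0.003,0.0003,-0.0028,0,0,0,0,0.003,0,0,0,0,0,0,0,0,0,0,0]

```text
time: 7.5
ee_pos: [0.5837, -0.2266, 0.0739]
tcp_rot: [0.99, -0.144, 0.001, 0.0]
force: [-0.6, 0.6, -0.7]
width: 0.128
```

```bash
python3 -c "
from h import *
goto([.5832,-.226,.0696],-16.5)"
```

```text
t 7.5 p [ 0.5837 -0.2266  0.0739] jaw -16.54 tilt [ 0.08 -0.01] F [-0.6  0.6 -0.7] w 0.128 j1,j7 [-0.17  0.45]
delta [-0.0007, -0.0005, 0.0043] rot [-0.0002, -0.0014, -0.0006] pos [ 0.5837299  -0.22664041  0.07385576]
```

Call:
drive_tool:
  moves: [-0.0005,0,0.002,0,-0.001,0,0,0,0,0.002,0,0,0,0,0,0,0.002,0,0,0,0,0,0,0.001,0,0,0,0]

```text
time: 7.9
ee_pos: [0.5834, -0.2265, 0.0665]
tcp_rot: [0.99, -0.144, 0.0, -0.0]
force: [-0.4, -0.4, -0.2]
width: 0.125
```

```bash
python3 -c "
from h import *
goto([.5833,-.226,.0626],-16.5)"
```

```text
t 7.9 p [ 0.5834 -0.2265  0.0665] jaw -16.53 tilt [ 0.04 -0.  ] F [-0.4 -0.4 -0.2] w 0.125 j1,j7 [-0.16  0.46]
delta [-0.0002, -0.0004, 0.0039] rot [-0.0002, -0.0007, -0.0006] pos [ 0.58340514 -0.22646556  0.0665237 ]
```

Call:
drive_tool:
  moves: [0,0,0.002,0,0,0,0,0,0,0.002,0,0,0,0,0,0,0.002,0,0,0,0]

```text
time: 8.2
ee_pos: [0.5835, -0.2265, 0.0604]
tcp_rot: [0.99, -0.144, 0.0, -0.0]
force: [-1.5, 0.9, 5.7]
width: 0.126
```

```bash
python3 -c "
from h import *
goto([.5833,-.226,.0556],-16.5)"
```

```text
t 8.2 p [ 0.5835 -0.2265  0.0604] jaw -16.54 tilt [0.06 0.01] F [-1.5  0.9  5.7] w 0.126 j1,j7 [-0.16  0.46]
delta [-0.0003, -0.0005, 0.0048] rot [-0.0004, -0.0009, -0.0006] pos [ 0.58347343 -0.22653764  0.06044494]
```

Call:
drive_tool:
  moves: [-0.0003,0,0.0015,0,0,0,0,0,0,0.0015,0,0,0,0,0,0,0.0015,0,0,0,0]

```text
time: 8.5
ee_pos: [0.5834, -0.2265, 0.0562]
tcp_rot: [0.99, -0.144, 0.001, -0.0]
force: [-2.7, 1.3, 6.5]
width: 0.126
```

```bash
python3 -c "
from h import *
goto([.5833,-.226,.0556],-16.5)
im,m=cap('wrist','w9'); cap('side','s9')
cv2.imwrite('pics/w9z.png',cv2.resize(im[115:265,200:350],None,fx=4,fy=4,interpolation=cv2.INTER_CUBIC)[:,:,::-1])
im,_=load('s9');cv2.imwrite('pics/s9z.png',cv2.resize(im[60:180,260:380],None,fx=5,fy=5,interpolation=cv2.INTER_CUBIC)[:,:,::-1])"
```

```text
t 8.5 p [ 0.5834 -0.2265  0.0562] jaw -16.53 tilt [0.1  0.02] F [-2.7  1.3  6.5] w 0.126 j1,j7 [-0.16  0.47]
delta [-0.0003, -0.0005, 0.0006] rot [-0.0008, -0.0015, -0.0006] pos [ 0.58344169 -0.22651217  0.05624352]
```

View pics/w9z.png

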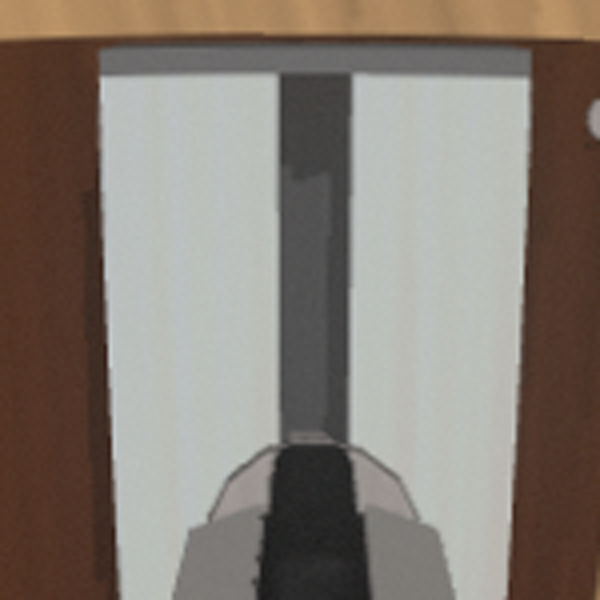

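View pics/s9z.png

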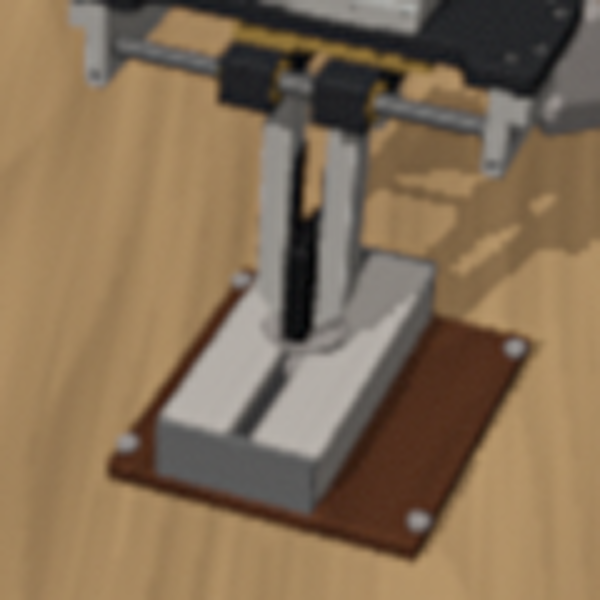

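Call:
drive_tool:
  moves: [-0.0006,0,0.001,0,-0.0015,0,0,-0.0002,0,0.0003,0,0,0.07,0]

```text
time: 8.8
ee_pos: [0.5836, -0.2267, 0.0556]
tcp_rot: [0.984, -0.178, 0.001, -0.0]
force: [-0.4, 0.6, 6.3]
width: 0.126
```

```bash
python3 -c "
from h import *
goto([.5830,-.2264,.0555],-16.5)"
```

```text
t 8.8 p [ 0.5836 -0.2267  0.0556] jaw -20.56 tilt [0.14 0.02] F [-0.4  0.6  6.3] w 0.126 j1,j7 [-0.17  0.41]
delta [-0.0007, -0.0001, 0.0001] rot [-0.0011, -0.0023, -0.0708] pos [ 0.58364343 -0.22671178  0.05564387]
```

Call:
drive_tool:
  moves: [-0.0004,0,0,0,-0.001,0.1,0,-0.0003,0,0,0,0,0.1,0,-0.0002,0,0,0,0,0.1,0]

```text
time: 9.1
ee_pos: [0.5842, -0.2273, 0.0569]
tcp_rot: [0.944, -0.329, 0.003, -0.001]
force: [0.4, 1.0, 4.9]
width: 0.123
```

```bash
python3 -c "
from h import *
goto([.5830,-.2264,.0555],-106.2)
print(telemetry.read_state()['wrist_torque'])"
```

```text
t 9.1 p [ 0.5842 -0.2273  0.0569] jaw -38.4 tilt [ 0.3  -0.02] F [0.4 1.  4.9] w 0.123 j1,j7 [-0.21  0.15]
delta [-0.0015, 0.0, 0.0014] rot [-0.0051, -0.002, 1.1834] pos [ 0.58418511 -0.22729628  0.05694145]
[-0.12933548  0.14871178 -0.01376138]
```

Call:
drive_tool:
  moves: [-0.0018,0.0003,0.002,-0.004,-0.002,0,0]

```text
time: 9.2
ee_pos: [0.5836, -0.227, 0.0556]
tcp_rot: [0.944, -0.331, 0.002, 0.001]
force: [4.0, -1.2, 7.1]
width: 0.125
```

Call:
drive_tool:
  moves: [-0.0003,0,0.0007,0,0,0.1,0,-0.0004,0,0.0006,0,0,0.1,0]

```text
time: 9.4
ee_pos: [0.5842, -0.2272, 0.0553]
tcp_rot: [0.905, -0.425, 0.004, 0.001]
force: [0.1, 1.0, 6.1]
width: 0.126
```

```bash
python3 -c "
from h import *
goto([.5830,-.2264,.0555],-106.2)
print(telemetry.read_state()['wrist_torque'])"
```

```text
t 9.4 p [ 0.5842 -0.2272  0.0553] jaw -50.35 tilt [ 0.34 -0.27] F [0.1 1.  6.1] w 0.126 j1,j7 [-0.25 -0.03]
delta [-0.0014, 0.0004, -0.0003] rot [-0.0051, -0.006, 0.9747] pos [ 0.58419683 -0.22717167  0.05525981]
[-0.13509402  0.18934483  0.03723535]
```

Call:
drive_tool:
  moves: [-0.0004,0,0.0005,-0.004,-0.005,0.1,0,-0.0004,0,0.0006,0,0,0.1,0,-0.0004,0,0.0006,0,0,0.1,0]

```text
time: 9.7
ee_pos: [0.585, -0.2272, 0.0549]
tcp_rot: [0.828, -0.561, 0.003, 0.001]
force: [-0.6, -0.1, 7.2]
width: 0.124
```

```bash
python3 -c "
from h import *
goto([.5830,-.2264,.0555],-106.2)
print(telemetry.read_state()['wrist_torque'])"
```

```text
t 9.7 p [ 0.585  -0.2272  0.0549] jaw -68.26 tilt [ 0.18 -0.27] F [-0.6 -0.1  7.2] w 0.124 j1,j7 [-0.29 -0.3 ]
delta [-0.0014, 0.0016, -0.0006] rot [-0.003, -0.0049, 0.6621] pos [ 0.58497715 -0.22715718  0.05492281]
[-0.13570993  0.26147493  0.0658843 ]
```

Call:
drive_tool:
  moves: [-0.0006,0.0008,0,-0.003,-0.004,0,0,0,0,0,0,0,0,0]

```text
time: 9.9
ee_pos: [0.585, -0.2272, 0.0555]
tcp_rot: [0.827, -0.563, 0.001, 0.001]
force: [-2.6, 2.6, 6.0]
width: 0.124
```

```bash
python3 -c "
from h import *
goto([.5830,-.2264,.0555],-106.2)
print(telemetry.read_state()['wrist_torque'])
im,m=cap('wrist','w10')
cv2.imwrite('pics/w10z.png',cv2.resize(im[115:315,180:380],None,fx=3,fy=3,interpolation=cv2.INTER_CUBIC)[:,:,::-1])"
```

```text
t 9.9 p [ 0.585  -0.2272  0.0555] jaw -68.49 tilt [ 0.03 -0.19] F [-2.6  2.6  6. ] w 0.124 j1,j7 [-0.29 -0.3 ]
delta [-0.0015, 0.0016, -0.0] rot [-0.0003, -0.0034, 0.6582] pos [ 0.58502983 -0.2271764   0.05549986]
[0.47676247 1.11342441 0.00384365]
```

View pics/w10z.png

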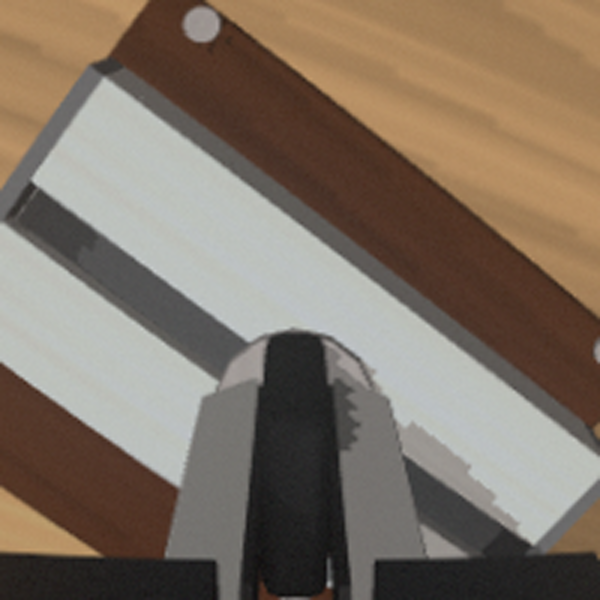

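Call:
drive_tool:
  moves: [-0.0009,0.0012,0.0003,0,0,0,0,-0.0005,0.0006,0.0003,0,0,0.05,0]

```text
time: 10.15
ee_pos: [0.5843, -0.2271, 0.0558]
tcp_rot: [0.812, -0.583, 0.003, 0.001]
force: [-0.8, -0.1, 6.1]
width: 0.126
```

```bash
python3 -c "
from h import *
goto([.5830,-.2264,.0555],-106.2)
print(telemetry.read_state()['wrist_torque'])"
```

```text
t 10.15 p [ 0.5843 -0.2271  0.0558] jaw -71.35 tilt [ 0.21 -0.26] F [-0.8 -0.1  6.1] w 0.126 j1,j7 [-0.29 -0.34]
delta [-0.0011, 0.001, 0.0003] rot [-0.0037, -0.0047, 0.6082] pos [ 0.5842741  -0.22714089  0.05583921]
[-0.05627659  0.22428358 -0.04232899]
```

Call:
drive_tool:
  moves: [-0.0004,0.0004,0.0007,0,0,0.1,0,-0.0003,0.0005,0.0006,0,0,0.1,0,-0.0002,0.0005,0.0006,0,0,0.1,0]

```text
time: 10.45
ee_pos: [0.5842, -0.2277, 0.0555]
tcp_rot: [0.712, -0.702, 0.005, -0.001]
force: [-0.0, -0.7, 5.9]
width: 0.123
```

```bash
python3 -c "
from h import *
goto([.5830,-.2264,.0555],-106.2)
print(telemetry.read_state()['wrist_torque'])"
```

```text
t 10.45 p [ 0.5842 -0.2277  0.0555] jaw -89.13 tilt [ 0.45 -0.35] F [-0.  -0.7  5.9] w 0.123 j1,j7 [-0.33 -0.61]
delta [-0.0013, 0.0012, -0.0] rot [-0.0086, -0.005, 0.2979] pos [ 0.58421044 -0.2277209   0.05548414]
[-0.14663487  0.27813964 -0.01833648]
```

Call:
drive_tool:
  moves: [-0.0002,0.0006,0.0006,0,0,0.1,0,-0.0002,0.0006,0.0006,0,0,0.1,0,-0.0001,0.0006,0.0006,0,0,0.1,0]

```text
time: 10.75
ee_pos: [0.5839, -0.2284, 0.0551]
tcp_rot: [-0.594, 0.804, -0.007, 0.002]
force: [0.5, -1.5, 6.6]
width: 0.125
```

```bash
python3 -c "
from h import *
goto([.5830,-.2264,.0555],-106.2)
print(telemetry.read_state()['wrist_torque'])
im,m=cap('wrist','w11')
cv2.imwrite('pics/w11z.png',cv2.resize(im[115:315,180:380],None,fx=3,fy=3,interpolation=cv2.INTER_CUBIC)[:,:,::-1])"
```

```text
t 10.75 p [ 0.5839 -0.2284  0.0551] jaw -107.05 tilt [ 0.65 -0.48] F [ 0.5 -1.5  6.6] w 0.125 j1,j7 [-0.36 -0.88]
delta [-0.0016, 0.0014, -0.0005] rot [-0.0133, -0.0048, -0.0149] pos [ 0.58385396 -0.22838814  0.05507488]
[-0.15589978  0.29627633 -0.0032598 ]
```

View pics/w11z.png

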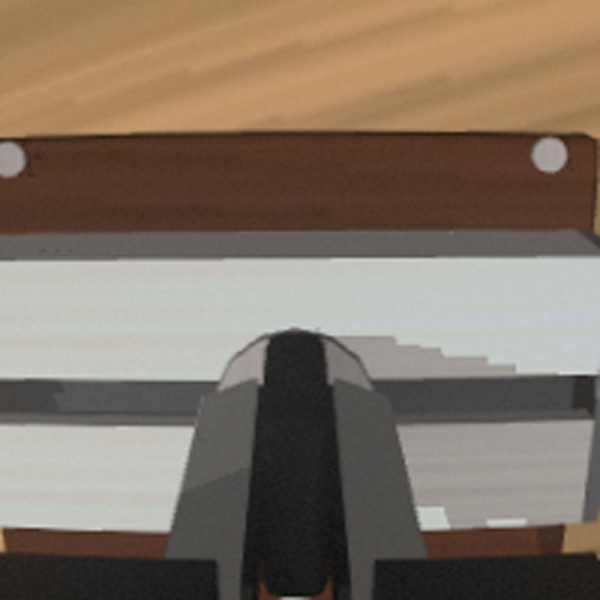

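Call:
drive_tool:
  moves: [0,0,-0.001,0,0,-0.005,0,0,0,-0.001,0,0,-0.005,0,0,0,-0.0008,0,0,0,0]

```text
time: 11.1
ee_pos: [0.5839, -0.2283, 0.0577]
tcp_rot: [-0.595, 0.803, -0.007, 0.002]
force: [2.3, -2.5, -10.8]
width: 0.128
```

```bash
python3 -c "
from h import *
goto([.5830,-.2264,.0576],-106.2)
print(telemetry.read_state()['wrist_torque'])"
```

```text
t 11.1 p [ 0.5839 -0.2283  0.0577] jaw -106.93 tilt [ 0.63 -0.52] F [  2.3  -2.5 -10.8] w 0.128 j1,j7 [-0.36 -0.88]
delta [-0.0016, 0.0014, 0.0001] rot [-0.0131, -0.0055, -0.0128] pos [ 0.58389337 -0.22830421  0.05769643]
[-0.50473667 -0.3213748  -0.00303637]
```

Call:
drive_tool:
  moves: [0,0,0.0008,0,0,0,0,0,0,0,0,0,0,0]

```text
time: 11.3
ee_pos: [0.584, -0.2284, 0.057]
tcp_rot: [-0.595, 0.804, -0.007, 0.002]
force: [-2.0, 1.9, 5.8]
width: 0.125
```

```bash
python3 -c "
from h import *
st()"
```

```text
t 11.3 p [ 0.584  -0.2284  0.057 ] jaw -106.94 tilt [ 0.64 -0.51] F [-2.   1.9  5.8] w 0.125 j1,j7 [-0.36 -0.88]
```

Call:
drive_tool:
  moves: [0,0,0,0,0,0,0.4,0,0,0,0,0,0,0.4,0,0,0,0,0,0,0.4,0,0,0,0,0,0,0.4]

```text
time: 11.7
ee_pos: [0.5841, -0.2284, 0.0566]
tcp_rot: [-0.595, 0.804, -0.007, 0.002]
force: [-0.1, 0.2, -0.0]
width: 0.392
```

```bash
python3 -c "
from h import *
st()
im,m=cap('wrist','w12')
cv2.imwrite('pics/w12z.png',cv2.resize(im[115:315,180:380],None,fx=3,fy=3,interpolation=cv2.INTER_CUBIC)[:,:,::-1])"
```

```text
t 11.7 p [ 0.5841 -0.2284  0.0566] jaw -106.94 tilt [ 0.65 -0.52] F [-0.1  0.2 -0. ] w 0.392 j1,j7 [-0.36 -0.88]
```

View pics/w12z.png

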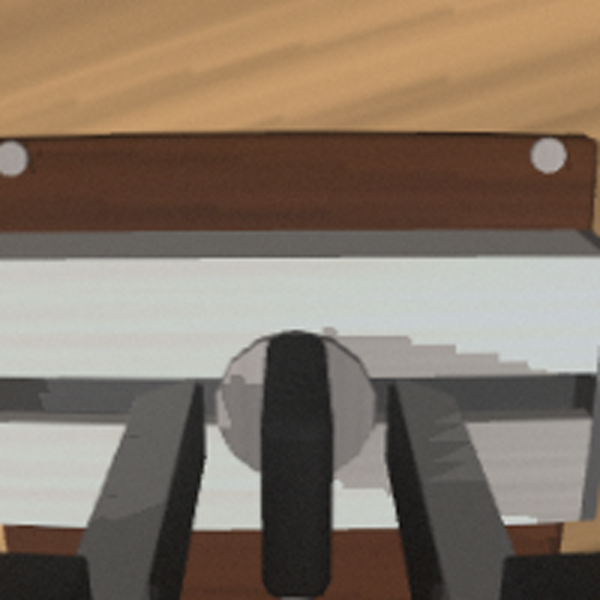

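Call:
drive_tool:
  moves: [0,0,-0.01,0,0,0,0.4,0,0,-0.02,0,0,0,0.4,0,0,-0.04,0,0,0,0.4,0,0,-0.04,0,0,0,0.4,0,0,-0.03,0,0,0,0.4]

```text
time: 12.25
ee_pos: [0.5804, -0.2272, 0.203]
tcp_rot: [-0.594, 0.804, -0.006, -0.0]
force: [0.7, 0.3, -0.2]
width: 0.401
```

Call:
drive_tool:
  moves: [0,-0.03,-0.04,0,0,0,0.4,0,-0.04,-0.02,0,0,0,0.4,0,-0.04,0,0,0,0,0.4,0,0,0,0,0,0,0.4]

```text
time: 12.65
ee_pos: [0.6858, -0.2599, 0.2776]
tcp_rot: [-0.594, 0.804, -0.01, 0.002]
force: [-0.3, -0.3, -0.4]
width: 0.402
```

```bash
python3 -c "
from h import *
st()
im,m=cap('wrist','w13');cap('side','s13');cap('top','t13')
im,_=load('s13');cv2.imwrite('pics/s13z.png',cv2.resize(im[60:180,260:380],None,fx=5,fy=5,interpolation=cv2.INTER_CUBIC)[:,:,::-1])"
```

```text
t 12.65 p [ 0.6858 -0.2599  0.2776] jaw -107.13 tilt [ 0.88 -0.77] F [-0.3 -0.3 -0.4] w 0.402 j1,j7 [-0.26 -1.1 ]
```

View pics/w13.png

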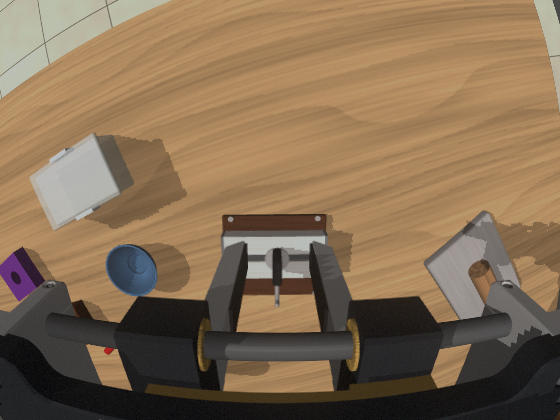

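View pics/s13z.png

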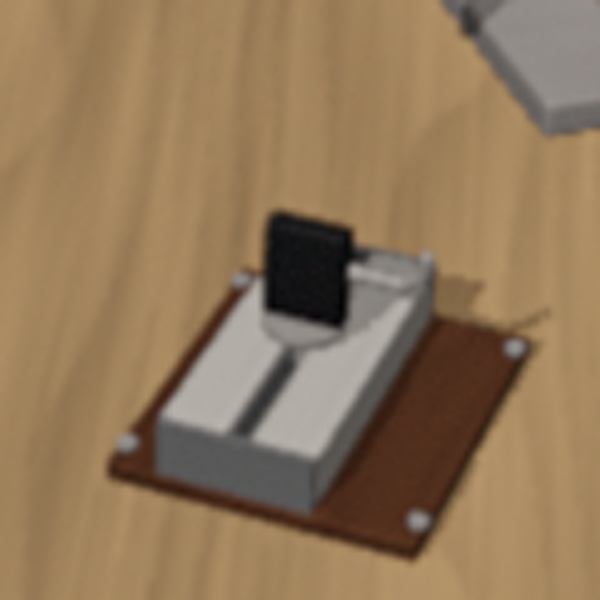

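View pics/s13.png

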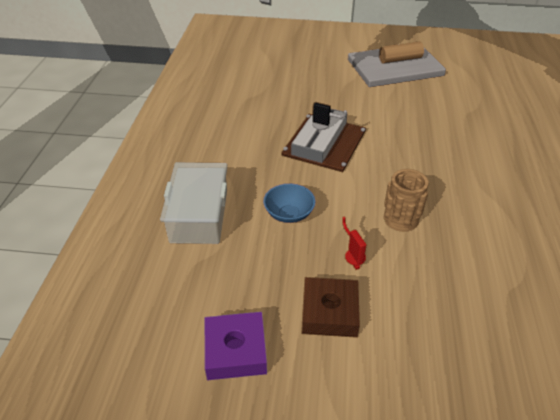

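The side view shows the hook at about pixel (321,115), standing upright and crosswise on the rail. The dish, tube, tub and red look-alike are where they started.

```bash
python3 -c "
from rig import job
print(job.sign_off())"
```

```text
the job is handed in; nothing more can be done
None
```

The tool hook is out of its block and stands upright in the rail, with its foot locked crosswise under the lips. I handed the job in at about 12.8 s.

**Insertion:** I measured the slot with the cameras. The foot went in lengthwise without touching the lips and pushed the strip down to about 14 mm deep. I then turned it a quarter turn. Vertical force read about 5–7 N while pushing and turning, with sideways force up to about 4 N.

**Lock check:** A small upward pull met about 11 N at the expected height, so the foot is caught under the lips. After I let go, the force read zero. Wrist and side pictures showed the tab at right angles to the slot and the hook upright.

**Other objects:** The dish, tube, tub and red look-alike look unmoved in the last side picture. The arm is well clear of everything.

**Disagreements:**
- **Sideways drift:** While turning, the tool drifted up to about 2 mm sideways from my estimate of the slot centre. I corrected it using the force readings.
- **Wrist moment:** One small tilt correction briefly raised the wrist moment to about 1.1 N·m, with about 3–4 N sideways.
- **Final tilt:** The gripper was about 0.8° off vertical when it let go.

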